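# Sort vials and stirring bars after a mixing run

### The arm

A 6-joint arm with a two-finger parallel gripper is mounted at the origin on the work surface. World frame = base frame: x ahead of the robot, y to its left, z up, the work surface at z = 0. Lengths are in m, angles in rad, forces in N, time in s.
With the tool pointing down it reaches from about 0.375 to 0.975 m from the base axis. Payload 3.8 kg.
Tool frame: the origin (TCP) lies on the centre line of the jaws, within the pads' length; the fingertips stand 14 mm ahead of it and the grasp point (between the pads) lies 5 mm behind it; z points along the fingers, x is the direction in which the jaws open and shut, and the axes are right-handed (so a half turn about z gives the same grasp; the last joint's range is limited). The gripper opens to 85 mm and grips with 20 to 120 N. Pads are 22 mm wide; open, the fingers measure 114 mm over their backs; the gripper's body (76 mm by 85 mm) begins 54 mm behind the grasp point. The pads swing forward as they close: fully open they stand 13 mm farther back than shut.
Start: joints at [-1.209, 0.264, 1.604, -0, 1.274, -0.037], TCP at [0.262, -0.622, 0.245] pointing down, gripper open.
Joint ranges: [-2.63, 2.63], [-0.94, 2.18], [0.31, 2.57], [-1.31, 4.45], [0, 2.66], [-2.55, 2.55]. Speed limits (rad/s): [2.57, 2.57, 3.14, 3.14, 3.14, 3.14].

### API

Orientations are given as a rotation vector (axis times angle).
In Python, from workcell import bot gives the robot as it stands. The module is installed in compiled form; this text tells all that it offers.
- The arm moves only by the tool arm_command, never from a script. Its argument "steps" is one flat list of numbers, 7 for each row, row after row: the shift along the tool's x, y, z in units of 30 mm (1.0 is 30 mm), then the turn, a rotation vector about the tool's x, y, z in units of 6 degrees (1.0 is 6 degrees), then the opening, from 0 (shut) to 1 (fully open). In form: [tx, ty, tz, ax, ay, az, fingers, tx, ty, tz, ax, ay, az, fingers, ...]. A call has 1 to 10 rows; each row shifts and turns the commanded pose from where the row before left it, along the tool's axes as they then stand; what a row does not reach is not made up. A row lasts 1/8 s, in which the tool goes at most 62.5 mm and 10.7 degrees, less where a joint would pass 70% of its speed; a pose out of reach is approached as far as the arm can. A call is refused whole if a number of a shift passes 1 or a number of a turn 1, either way. A call with a gripper value outside its range is refused whole. The fingers move at their own pace and stop on an object; "squeeze" is the grip in N (left out, the last holds). Time passes only in rows, so rows that do not move let the fingers close. It gives the time, the measured TCP pose, the force and the opening at its end, in the units of the state.
- bot.read_state(): the state, without advancing time (a new reading comes with each control period).
- bot.read_camera(name): name is "side" or "top" or "wrist"; returns a dict with "img" (384x512x3 uint8, red, green, blue), "camera_matrix" (3x3 intrinsics, pixels), "k1" (the pictures are not rectified: a ray, as slopes to the right and down, at radius r is drawn at 1 + k1 r^2 times it, then the intrinsics apply), "pose" (4x4, takes a point from camera to world coordinates); the wrist camera has in their place "T_tool_cam" (4x4, takes a point from camera to tool coordinates, whose origin is the TCP and whose axes are the tool frame's). Camera axes: x right, y down, z forward; pixel columns grow to the right and rows downward; lengths in m; the calibration is good to about 2 mm. A picture is of the moment at which its call begins: read the wrist's pose just before it. There is no depth.
- bot.finish_job(): hands the job in, once; it reports no verdict.
The state is a dict: "time": time; "q": joint angles; "joint_vel": joint speeds; "joint_torque": joint torques, N m; "tool_pos": TCP position; "tcp_rot": TCP orientation; "wrist_force": force on the tool from outside, world axes, zero at the start; "torque": the same for the moment, N m; "width": opening from 0.0 (shut) to 1.0 (fully open).
Only numpy, scipy, OpenCV 4.12 (cv2) and the standard library are available. Lean on these libraries where they do the work, as an engineer would, in place of code of your own. Each camera call takes 0.05 s, during which the arm holds its last target.

### The job

Clear the bench after the mixing run: stand the two blue-capped vials in the blue rack, one in each bay, stand the orange-capped vial in either bay of the orange rack, and drop both pink stirring bars through the neck into the glass soaking jar. Keep the vials upright all the time, and leave the purple tip box and the black rotor where they are.

Things in the scene. Friction and masses are not known exactly. Their poses are not given: they have to be found in the camera images.
- vial_blue_a: Upright screw-capped sample vial: frosted grey body 28 mm diameter, blue cap 30 mm diameter from 42 to 58 mm above the foot, 58 mm tall in all, about 35 g. Origin: centre of its underside, z up along the vial. The two blue-capped vials are alike; either may take either bay.
- vial_blue_b: Upright screw-capped sample vial: frosted grey body 28 mm diameter, blue cap 30 mm diameter from 42 to 58 mm above the foot, 58 mm tall in all, about 35 g. Origin: centre of its underside, z up along the vial. Like vial_blue_a.
- vial_orange: Upright screw-capped sample vial: frosted grey body 28 mm diameter, orange cap 30 mm diameter from 42 to 58 mm above the foot, 58 mm tall in all, about 35 g. Origin: centre of its underside, z up along the vial. 
- bar_a: Pink magnetic stirring bar, an eight-sided rod 12 mm across the flats and 30 mm long, about 15 g, lying flat on the bench. Origin: its centre (6 mm above the bench), x along its length. The two bars are alike.
- bar_b: Pink magnetic stirring bar, an eight-sided rod 12 mm across the flats and 30 mm long, about 15 g, lying flat on the bench. Origin: its centre (6 mm above the bench), x along its length. The two bars are alike.
- rack_blue: Blue open-topped rack, fixed to the bench: 70 mm along its x, 134 mm along its y, 26 mm high, walls and divider 6 mm, floor 6 mm thick. One divider across the middle makes two square bays of 58 by 58 mm inside, centred at y = -32 mm and y = +32 mm (x = 0) in its own frame. Origin: centre of its underside, z up. For the blue-capped vials.
- rack_orange: Orange open-topped rack, fixed to the bench: 70 mm along its x, 134 mm along its y, 26 mm high, walls and divider 6 mm, floor 6 mm thick. One divider across the middle makes two square bays of 58 by 58 mm inside, centred at y = -32 mm and y = +32 mm (x = 0) in its own frame. Origin: centre of its underside, z up. For the orange-capped vial; one bay stays empty.
- jar: Clear glass soaking jar with a thin grey ring round its neck, fixed to the bench, round, 88 mm high: body 84 mm in diameter up to 56 mm, shoulder to 70 mm, then a straight neck 60 mm outside and 52 mm inside, open at the top; base 5 mm thick. A bar fits through the neck lying level. Origin: centre of its underside, z up.
- tip_box: Bystander, loose: purple pipette-tip box with a clear lid, 85 by 120 mm, 62 mm high, to the robot's left. Origin: centre of its underside. Leave it alone.
- rotor: Bystander, loose: flat black rotor disc 120 mm in diameter and 8 mm thick with a red hub 36 mm in diameter, 22 mm high in all, to the robot's right. Origin: centre of its underside. Leave it alone.

How it is judged:
By the outcome, as a careful person would: the job done as asked, in the order asked, and still so for the second after the job is handed in, with the robot touching nothing.
It also fails if it takes over 122 s, if anything falls off the work surface, if the arm or the gripper's body presses on something with over 40 N, if the wrist force passes 120 N, or if a joint passes its speed limit or range.

## Working session

There is one attempt and no reset: what is moved stays moved. The work goes in short steps, Python scripts to look and compute and a tool call to move; the robot and the scene stay as the last step left them, time stands still between calls to the robot, and variables do not carry over. Pictures are saved under pics/ and viewed, and the job is handed in when it is done.

Besides the shell and the picture viewer there is one more tool, called after "Call:" by a JSON object that holds its "name" and its "arguments". arm_command: Moves the arm, as the interface text tells. Its arguments: {"type":"object","properties":{"steps":{"type":"array","items":{"type":"number"}},"squeeze":{"type":"number"}},"required":["steps"]}

```bash
mkdir -p pics; python3 - <<'E'
from workcell import bot
import cv2,numpy as np
print(bot.read_state())
for n in ["top","side","wrist"]:
    c=bot.read_camera(n)
    cv2.imwrite(f"pics/{n}0.png",c["img"][:,:,::-1])
    print(n,c["camera_matrix"].round(1).tolist(),c["k1"],np.round(c.get("pose",c.get("T_tool_cam")),4).tolist())
E
```

```text
{'time': 0.0, 'q': array([-1.20892236e+00,  2.64746590e-01,  1.60538605e+00,  6.56615624e-06,
        1.27368951e+00, -3.69232403e-02]), 'joint_vel': array([ 1.56895026e-04, -2.03530943e-03, -3.69264000e-04,  5.44406498e-05,
       -2.28721488e-03, -1.34253923e-03]), 'joint_torque': array([ 1.15896259e-03, -5.15103829e+01, -3.67317045e+01,  3.99156659e-05,
        1.29327938e-02, -1.70644017e-05]), 'tool_pos': array([ 0.26184644, -0.62138083,  0.2439599 ]), 'tcp_rot': array([-2.61635774,  1.73668235,  0.00283738]), 'wrist_force': array([0.42035695, 0.67561659, 0.15879631]), 'torque': array([-0.02406284, -0.03708728,  0.04199281]), 'width': 0.9992071749816065}
top [[355.6, 0.0, 250.4], [0.0, 355.6, 188.1], [0.0, 0.0, 1.0]] -0.08257787333750732 [[0.0137, -0.9895, 0.1437, 0.3146], [-0.9999, -0.0147, -0.0061, 0.0065], [0.0082, -0.1436, -0.9896, 1.2798], [0.0, 0.0, 0.0, 1.0]]
side [[421.9, 0.0, 258.5], [0.0, 421.9, 189.0], [0.0, 0.0, 1.0]] -0.12901595056418352 [[-0.8685, -0.2582, 0.4231, -0.0165], [-0.4956, 0.4336, -0.7526, 0.8892], [0.0108, -0.8633, -0.5045, 0.6586], [0.0, 0.0, 0.0, 1.0]]
wrist [[299.6, 0.0, 255.2], [0.0, 299.6, 193.6], [0.0, 0.0, 1.0]] -0.06929408995485752 [[1.0, 0.0004, -0.0001, 0.0001], [-0.0004, 0.9457, 0.325, -0.0843], [0.0002, -0.325, 0.9457, -0.1288], [0.0, 0.0, 0.0, 1.0]]
```

View pics/top0.png

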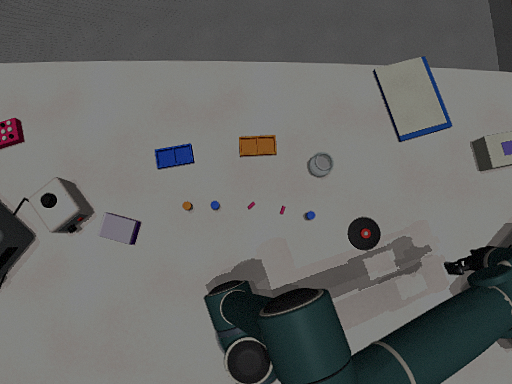

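View pics/side0.png

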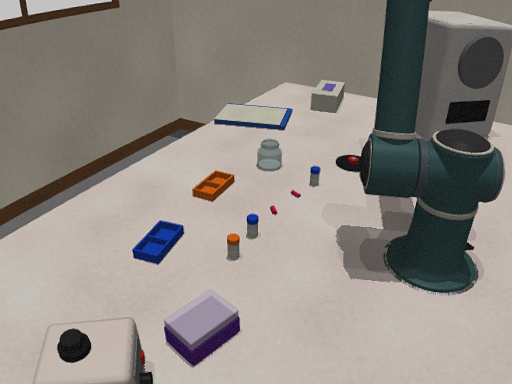

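View pics/wrist0.png

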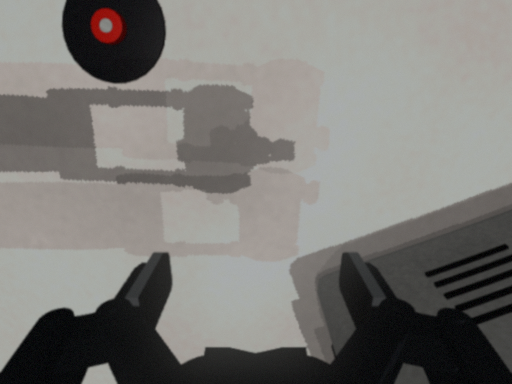

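The views show the blue rack (top view 174,156), orange rack (257,146), jar (320,164), orange vial (187,206), blue vials (215,205) and (310,215), and bars (251,205) and (283,210). Next I'll turn these into positions.

```bash
cat > h.py <<'E'
from workcell import bot
import cv2,numpy as np
from scipy.spatial.transform import Rotation as R
def cam(n):
    s=bot.read_state(); c=bot.read_camera(n)
    if n=="wrist":
        T=np.eye(4);T[:3,:3]=R.from_rotvec(s["tcp_rot"]).as_matrix();T[:3,3]=s["tool_pos"]
        c["pose"]=T@c["T_tool_cam"]
    return c
def ray(c,uv):
    uv=np.atleast_2d(np.float64(uv)); K=c["camera_matrix"]
    d=(uv-[K[0,2],K[1,2]])/[K[0,0],K[1,1]]; u=d.copy()
    for _ in range(20): u=d/(1+c["k1"]*(u**2).sum(1,keepdims=True))
    return np.c_[u,np.ones(len(u))]@c["pose"][:3,:3].T, c["pose"][:3,3]
def onz(c,uv,z):
    d,o=ray(c,uv); return (o+d*((z-o[2])/d[:,2])[:,None])[:,:2]
def tri(ca,ua,cb,ub):
    d1,o1=ray(ca,ua);d2,o2=ray(cb,ub);d1=d1[0];d2=d2[0]
    A=np.c_[d1,-d2];t=np.linalg.lstsq(A,o2-o1,rcond=None)[0]
    p,q=o1+t[0]*d1,o2+t[1]*d2
    return (p+q)/2,np.linalg.norm(p-q)
HUE={"blue":(105,130),"orange":(5,22),"pink":(160,177)}
def blobs(c,col,amin=12,smin=130,vmin=60):
    h=cv2.cvtColor(c["img"],cv2.COLOR_RGB2HSV); lo,hi=HUE[col]
    m=cv2.inRange(h,(lo,smin,vmin),(hi,255,255))
    n,l,st,ce=cv2.connectedComponentsWithStats(m)
    return [(ce[i],st[i],l==i) for i in range(1,n) if st[i,4]>=amin]
E
python3 - <<'E'
from h import *
np.set_printoptions(precision=4,suppress=True)
for n in ["top","side"]:
  c=cam(n)
  for col in HUE:
    for ce,st,m in blobs(c,col):
      cs=cv2.findContours(m.astype(np.uint8),0,1)[0]
      r=cv2.minAreaRect(max(cs,key=len))
      print(n,col,ce,st, *[onz(c,ce,z)[0] for z in (.006,.026,.055)], "rect",np.round(r[1],1), r[2])
  if n=="top":
    i=cv2.resize(c["img"][120:250,130:400,::-1],None,fx=2.96,fy=2.96,interpolation=cv2.INTER_CUBIC);cv2.imwrite("pics/topz.png",i)
E
```

```text
top blue [429.8207 111.9243] [399  56  53  85 502] [ 0.8066 -0.6894] [ 0.7989 -0.6784] [ 0.7877 -0.6626] rect [74.9 53.1] 71.56504821777344
top blue [173.8281 155.8549] [155 144  38  24 634] [0.6151 0.2817] [0.6104 0.2774] [0.6035 0.2711] rect [18.6 36.5] 80.53767395019531
top blue [214.6111 204.6111] [211 201   8   8  54] [0.4376 0.1263] [0.4356 0.1244] [0.4328 0.1217] rect [7. 7.] 90.0
top blue [310.3  214.86] [307 211   8   8  50] [ 0.4055 -0.2182] [ 0.404  -0.2147] [ 0.402  -0.2096] rect [7. 7.] 0.0
top orange [257.1634 145.0675] [239 135  37  21 667] [ 0.6603 -0.0243] [ 0.6548 -0.0238] [ 0.647  -0.0231] rect [19.3 36.3] 88.15238952636719
top orange [186.4545 205.3455] [183 202   8   8  55] [0.4333 0.2277] [0.4315 0.2243] [0.4288 0.2192] rect [7. 7.] 90.0
top pink [  8.9393 131.4964] [  0 118  19  27 280] [0.7061 0.9325] [0.7   0.918] [0.6911 0.8969] rect [24.  19.1] 80.53767395019531
top pink [250.88 204.88] [248 202   7   7  25] [ 0.4385 -0.0041] [ 0.4366 -0.0039] [ 0.4338 -0.0037] rect [2.8 7.8] 45.0
top pink [281.92 209.64] [280 206   5   8  25] [ 0.4229 -0.1159] [ 0.4212 -0.
[... 2565 characters left out ...]
767 0.3487] rect [ 2.1 10.8] 59.03623962402344
side orange [ 11.6095 210.9333] [  0 199  30  24 210] [1.086  0.3939] [1.0522 0.4091] [1.0032 0.4311] rect [12.7 33.6] 60.2551155090332
side orange [ 33.3077 204.0769] [ 31 202   6   6  13] [1.0613 0.335 ] [1.0282 0.352 ] [0.9803 0.3767] rect [2.1 6.4] 45.0
side orange [232.7177 239.3306] [227 234  12  12 124] [0.4612 0.1703] [0.4466 0.1923] [0.4253 0.2242] rect [11. 11.] 90.0
side pink [295.0312 193.2812] [291 190   9   7  32] [ 0.4231 -0.1183] [ 0.4096 -0.0874] [ 0.3901 -0.0426] rect [9.4 3.1] 26.56505012512207
side pink [273.0857 209.6   ] [270 206   7   8  35] [ 0.4379 -0.0048] [0.4239 0.0226] [0.4038 0.0623] rect [8.2 4.1] 71.56504821777344
```

View pics/topz.png

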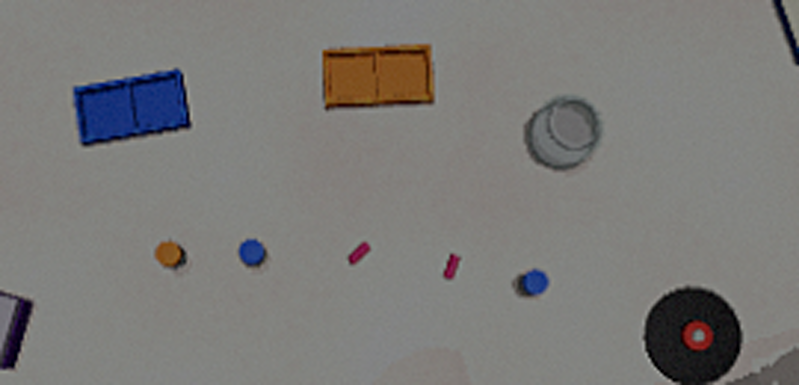

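Call:
{"name": "arm_command", "arguments": {"steps": [0,0,0,0,0,-1,1,0,0,0,0,0,-1,1,0,0,0,0,0,-1,1,0,0,0,0,0,-1,1,0,0,0,0,0,-1,1,0,0,0,0,0,-1,1,0,0,0,0,0,-1,1,0,0,0,0,0,-1,1,0,0,0,0,0,-1,1,0,0,0,0,0,-1,1]}}

```text
time: 1.5
tool_pos: [0.2621, -0.6219, 0.2451]
tcp_rot: [-3.135, 0.19, 0.0]
wrist_force: [0.5, 0.4, -0.2]
width: 0.999
```

Call:
{"name": "arm_command", "arguments": {"steps": [0.4,-1,0,0,0,-1,1,0.4,-1,0,0,0,-0.2,1,0.4,-1,0,0,0,0,1,0.4,-1,0,0,0,0,1,0.4,-1,0,0,0,0,1,0.4,-1,0,0,0,0,1,0.4,-1,0,0,0,0,1,0.4,-1,0,0,0,0,1,0.4,-1,0,0,0,0,1,0.4,-1,0,0,0,0,1]}}

```text
time: 2.75
tool_pos: [0.3864, -0.3229, 0.2453]
tcp_rot: [3.141, 0.001, 0.0]
wrist_force: [0.5, -0.9, 0.1]
width: 1.004
```

Call:
{"name": "arm_command", "arguments": {"steps": [0.4,-1,0,0,0,0,1,0.2,-1,0.5,0,0,0,1,0,-0.8,1,0,0,0,1,0,0,0,0,0,0,1]}}

```text
time: 3.25
tool_pos: [0.4022, -0.2375, 0.1977]
tcp_rot: [-3.138, -0.005, 0.007]
wrist_force: [-0.6, 0.0, 1.1]
width: 0.998
```

```bash
cat > loc.py <<'E'
from h import *
import sys
np.set_printoptions(precision=4,suppress=True)
def run(col,name,z):
    s=bot.read_state(); print("t",round(s["time"],2),"tcp",s["tool_pos"],"x-yaw",np.degrees(np.arctan2(*R.from_rotvec(s["tcp_rot"]).as_matrix()[[1,0],0])).round(2),"tilt",R.from_rotvec(s["tcp_rot"]).as_matrix()[2].round(4),"w",round(s["width"],3),"F",s["wrist_force"])
    c=cam("wrist"); cv2.imwrite(f"pics/{name}.png",c["img"][:,:,::-1])
    for ce,st,m in blobs(c,col,40):
        cs=max(cv2.findContours(m.astype(np.uint8),0,1)[0],key=len)
        P=onz(c,cs[:,0],z).astype(np.float32); r=cv2.minAreaRect(P*1000)
        b=cv2.boxPoints(r); e=[b[1]-b[0],b[2]-b[1]]; e=max(e,key=np.linalg.norm)
        print(col,ce,st,"circ",np.round(cv2.minEnclosingCircle(P),4) if 0 else [np.round(v,4) for v in cv2.minEnclosingCircle(P)],"rect",np.round(r[0],1),np.round(r[1],1),"long-yaw",np.degrees(np.arctan2(e[1],e[0])).round(1))
run(sys.argv[1],sys.argv[2],float(sys.argv[3]))
E
python3 loc.py blue w1 0.058
```

```text
t 3.25 tcp [ 0.4022 -0.2375  0.1977] x-yaw 0.18 tilt [-0.0046 -0.0032 -1.    ] w 0.998 F [-0.5632  0.0107  1.055 ]
blue [256.2799 156.571 ] [242 142  30  30 718] circ [array([ 0.4032, -0.21  ]), np.float64(0.0144)] rect [ 403.2 -209.9] [26.5 26.8] long-yaw -89.8
```

View pics/w1.png

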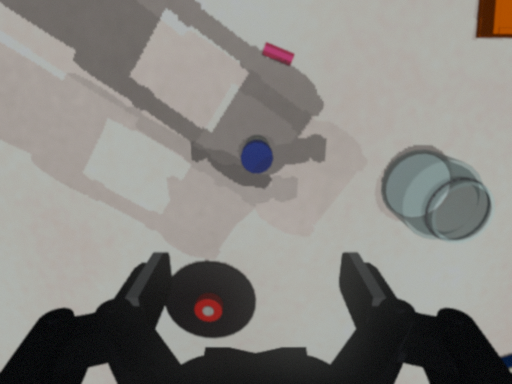

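Cap seen at (256,157), which puts the vial at (0.403,-0.210); the top view agrees. I'll descend and grip the cap.

Call:
{"name": "arm_command", "arguments": {"steps": [0,-0.95,0,0,0,0,1,0,0,1,0,0,0,1,0,0,1,0,0,0,1,0,0,1,0,0,0,1,0,0,1,0,0,0,1,0,0,0.6,0,0,0,1,0,0,0.45,0,0,0,1,0,0,0,0,0,0,1]}}

```text
time: 4.3
tool_pos: [0.4041, -0.212, 0.0487]
tcp_rot: [-3.141, -0.0, 0.001]
wrist_force: [0.3, 0.4, 0.2]
width: 1.0
```

```bash
python3 loc.py blue w2 0.058; python3 - <<'E'
from h import *
c=cam("side");cv2.imwrite("pics/s2.png",cv2.resize(c["img"][120:230,240:390,::-1],None,fx=5,fy=5))
E
```

```text
t 4.3 tcp [ 0.4041 -0.212   0.0487] x-yaw 0.01 tilt [-0.0006 -0.0002 -1.    ] w 1.0 F [0.3131 0.3929 0.1642]
blue [251.0285 260.9666] [ 223  236   57   52 2067] circ [array([ 0.4024, -0.2029]), np.float64(0.0141)] rect [ 402.7 -202.8] [27.4 25.6] long-yaw 50.5
```

View pics/w2.png

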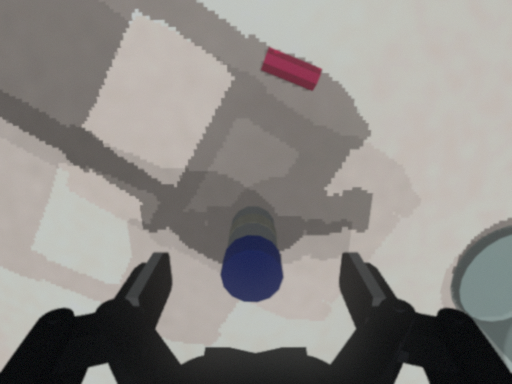

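View pics/s2.png

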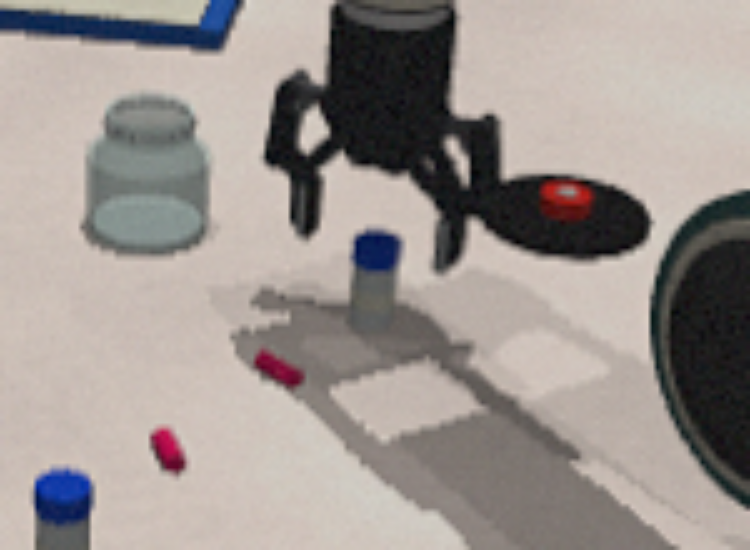

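Vial is centred between the open fingers (wrist 251,261). A small correction, then close.

Call:
{"name": "arm_command", "arguments": {"steps": [-0.05,-0.1,0.1,0,0,0,0.6,0,0,0,0,0,0,0.3,0,0,0,0,0,0,0.2,0,0,0,0,0,0,0.2,0,0,0,0,0,0,0.2], "squeeze": 35}}

```text
time: 5.03
tool_pos: [0.4027, -0.2086, 0.0462]
tcp_rot: [3.141, 0.002, 0.001]
wrist_force: [-0.9, 0.8, 4.7]
width: 0.336
```

```bash
python3 loc.py blue w3 0.058
```

```text
t 5.03 tcp [ 0.4027 -0.2086  0.0462] x-yaw 0.06 tilt [ 0.0003  0.0003 -1.    ] w 0.336 F [-0.8754  0.7836  4.6959]
blue [255.0822 277.1806] [ 225  245   62   65 3222] circ [array([ 0.4034, -0.2061]), np.float64(0.0177)] rect [ 403.4 -206.2] [28.5 34.9] long-yaw -90.0
```

View pics/w3.png

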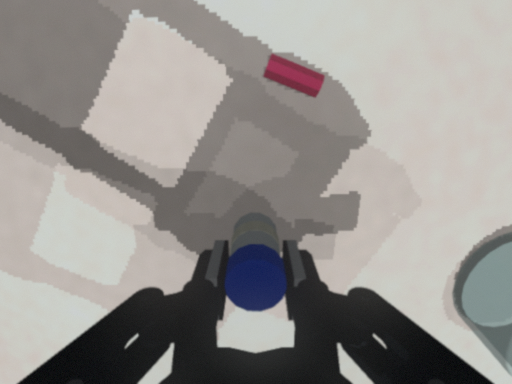

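Call:
{"name": "arm_command", "arguments": {"steps": [0,0,-0.3,0,0,0,0.2,0,0,-0.7,0,0,0,0.2,0,0,-1,0,0,0,0.2,0,0,-1,0,0,0,0.2,0.2,-0.5,-1,0,0,0,0.2,0.4,-1,0,0,0,0,0.2,0.4,-1,0,0,0,0,0.2,0.4,-1,0,0,0,0,0.2,0.4,-1,0,0,0,0,0.2,0.4,-1,0,0,0,0,0.2]}}

```text
time: 6.32
tool_pos: [0.4687, -0.0423, 0.1661]
tcp_rot: [3.142, 0.001, 0.001]
wrist_force: [-0.0, -0.0, 0.3]
width: 0.335
```

Call:
{"name": "arm_command", "arguments": {"steps": [0.4,-1,0,0,0,0,0.2,0.4,-1,0,0,0,0,0.2,0.4,-1,0,0,0,0,0.2,0.4,-1,0,0,0,0,0.2,0.4,-1,0,0,0,0,0.2,0.4,-1,0,0,0,0,0.2,0.4,-1,0,0,0,0,0.2,0.4,-0.7,0,0,0,0,0.2,0.2,-0.3,0,0,0,0,0.2,0,0,0,0,0,0,0.2]}}

```text
time: 7.58
tool_pos: [0.5702, 0.1969, 0.1657]
tcp_rot: [3.141, 0.002, -0.0]
wrist_force: [0.1, -0.1, 0.9]
width: 0.334
```

```bash
python3 loc.py blue w4 0.026; python3 - <<'E'
from h import *
c=cam("top");cv2.imwrite("pics/t4.png",cv2.resize(c["img"][120:230,130:350,::-1],None,fx=3.5,fy=3.5))
E
```

```text
t 7.58 tcp [0.5702 0.1969 0.1657] x-yaw 0.09 tilt [-0.0003  0.0003 -1.    ] w 0.334 F [ 0.0793 -0.0747  0.9283]
blue [303.6414  86.6915] [  252     3   100   171 12417] circ [array([0.6133, 0.2794]), np.float64(0.0738)] rect [613.3 279.4] [ 69.  132.1] long-yaw -78.9
blue [254.7801 280.2862] [ 225  248   61   62 2806] circ [array([0.5704, 0.0921]), np.float64(0.0386)] rect [570.4  91.8] [64.3 76.6] long-yaw -87.8
blue [112.3093 266.5939] [ 95 250  35  34 847] circ [array([0.4195, 0.1062]), np.float64(0.022)] rect [419.8 106. ] [43.9 30.8] long-yaw 44.7
```

View pics/w4.png

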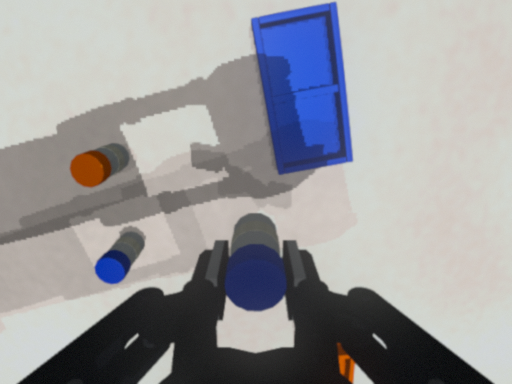

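Rack measures 69×132 mm at (0.613, 0.279), matching the stated size. I'll place the vial in its far bay at (0.607, 0.311).

Call:
{"name": "arm_command", "arguments": {"steps": [0.4,-1,0,0,0,0,0.2,0.4,-1,0,0,0,0,0.2,0.3,-1,0,0,0,0,0.2,0.13,-0.8,0,0,0,0,0.2,0,0,0.8,0,0,0,0.2,0,0,1,0,0,0,0.2,0,0,1,0,0,0,0.2,0,0,0.6,0,0,0,0.2,0,0,0.3,0,0,0,0.2,0,0,0,0,0,0,0.2]}}

```text
time: 8.93
tool_pos: [0.6069, 0.3106, 0.0546]
tcp_rot: [3.141, 0.001, -0.001]
wrist_force: [0.4, 0.4, -0.9]
width: 0.335
```

```bash
python3 loc.py blue w5 0.026; python3 - <<'E'
from h import *
c=cam("side");cv2.imwrite("pics/s5.png",cv2.resize(c["img"][180:290,90:240,::-1],None,fx=5,fy=5))
E
```

```text
t 8.93 tcp [0.6069 0.3106 0.0546] x-yaw 0.04 tilt [-0.0005  0.0003 -1.    ] w 0.335 F [ 0.4288  0.3713 -0.908 ]
blue [255.1483 251.4655] [  184   166   137   187 13486] circ [array([0.614 , 0.2908]), np.float64(0.0676)] rect [612.1 288.8] [ 68.8 126.7] long-yaw -78.9
```

View pics/s5.png

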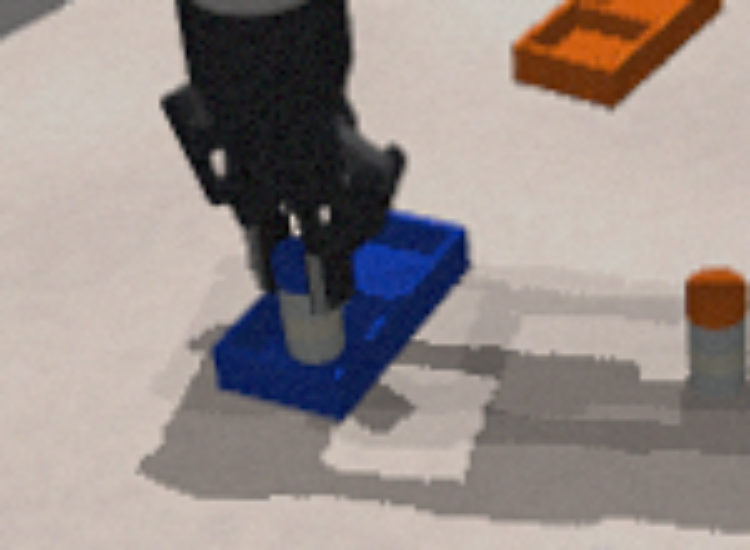

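View pics/w5.png

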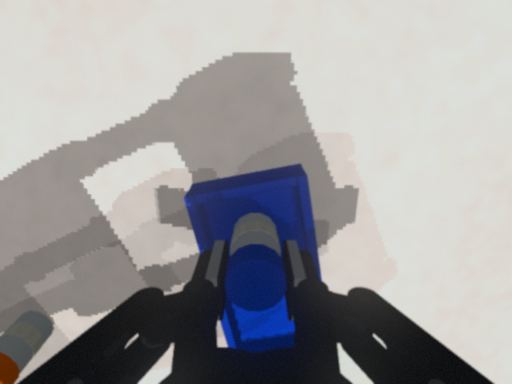

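Call:
{"name": "arm_command", "arguments": {"steps": [0,0,0.08,0,0,0,0.2,0,0,0,0,0,0,0.2,0,0,0,0,0,0,0.45,0,0,0,0,0,0,0.6,0,0,0,0,0,0,0.7,0,0,-0.3,0,0,0,0.7,0,0,-0.9,0,0,0,0.8,0,0,-1,0,0,0,1,0,0,-1,0,0,0,1,0,0.3,-0.5,0,0,0,1]}}

```text
time: 10.28
tool_pos: [0.6082, 0.3025, 0.1665]
tcp_rot: [-3.14, -0.003, -0.006]
wrist_force: [0.3, -0.0, 0.3]
width: 1.0
```

Call:
{"name": "arm_command", "arguments": {"steps": [-0.9,0.9,0,0,0,0,1,-1,1,0,0,0,0,1,-1,1,0,0,0,0,1,-1,1,0,0,0,0,1,-1,0.5,0,0,0,0,1,-0.9,0.3,0,0,0,0,1,0,0,0,0,0,0,1]}}

```text
time: 11.15
tool_pos: [0.4311, 0.1595, 0.1628]
tcp_rot: [3.141, 0.001, -0.002]
wrist_force: [0.7, 0.9, 0.5]
width: 0.999
```

```bash
python3 loc.py blue w6 0.058; python3 - <<'E'
from h import *
c=cam("side");cv2.imwrite("pics/s6.png",cv2.resize(c["img"][180:290,90:240,::-1],None,fx=5,fy=5))
E
```

```text
t 11.15 tcp [0.4311 0.1595 0.1628] x-yaw 0.02 tilt [-0.0013  0.0005 -1.    ] w 0.999 F [0.7065 0.9385 0.4595]
blue [459.5133  68.1129] [ 416    0   96  135 9395] circ [array([0.5883, 0.266 ]), np.float64(0.0603)] rect [589.5 265.5] [74.1 98.6] long-yaw -80.0
blue [258.0898 237.7291] [243 226  32  26 657] circ [array([0.4337, 0.1235]), np.float64(0.0144)] rect [434.2 121.3] [23.9 26.9] long-yaw -3.4
```

View pics/w6.png

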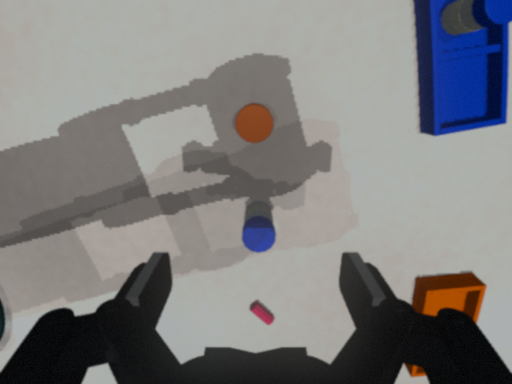

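View pics/s6.png

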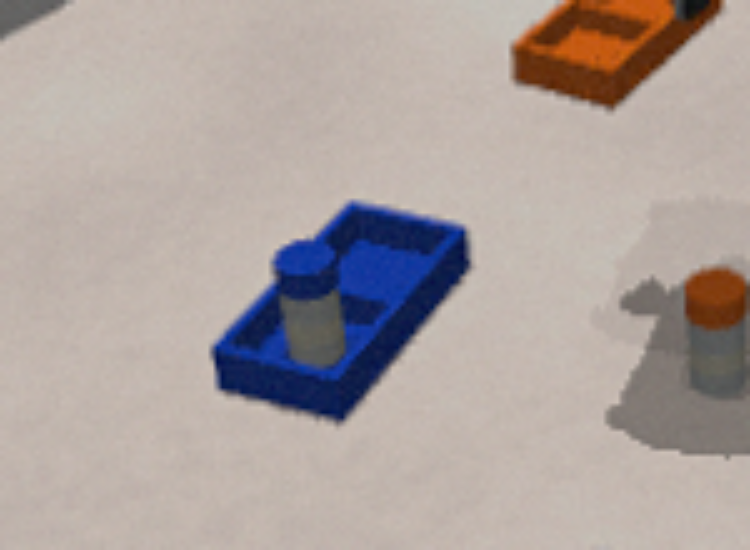

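First vial stands in the rack. The second blue vial is at (0.433, 0.1235) (wrist 258,238).

Call:
{"name": "arm_command", "arguments": {"steps": [0.07,0.7,0,0,0,0,1,0,0.5,0.3,0,0,0,1,0,0,1,0,0,0,1,0,0,1,0,0,0,1,0,0,1,0,0,0,1,0,0,0.57,0,0,0,1,0,0,0,0,0,0,1,0,0,0,0,0,0,1]}}

```text
time: 12.25
tool_pos: [0.4359, 0.1246, 0.0476]
tcp_rot: [-3.141, -0.001, -0.001]
wrist_force: [0.6, -0.8, -0.3]
width: 0.997
```

```bash
python3 loc.py blue w7 0.058
```

```text
t 12.25 tcp [0.4359 0.1246 0.0476] x-yaw 0.03 tilt [ 0.0005 -0.0002 -1.    ] w 0.997 F [ 0.625  -0.8295 -0.3316]
blue [248.8233 272.7447] [ 221  243   58   62 2660] circ [array([0.4323, 0.1278]), np.float64(0.0173)] rect [433.7 128.1] [26.9 33.3] long-yaw -89.8
```

View pics/w7.png

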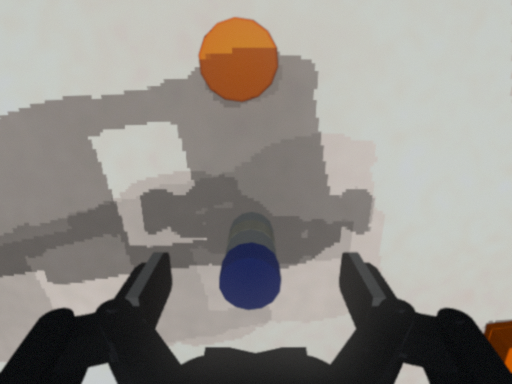

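Call:
{"name": "arm_command", "arguments": {"steps": [-0.1,0,0.05,0,0,0,0.6,0,0,0,0,0,0,0.3,0,0,0,0,0,0,0.2,0,0,0,0,0,0,0.2,0,0,0,0,0,0,0.2,0,0,0,0,0,0,0.2]}}

```text
time: 13.05
tool_pos: [0.4325, 0.1247, 0.0462]
tcp_rot: [-3.141, -0.001, -0.001]
wrist_force: [-1.0, 0.5, 5.1]
width: 0.339
```

Call:
{"name": "arm_command", "arguments": {"steps": [0,0,-0.3,0,0,0,0.2,0,0,-0.7,0,0,0,0.2,0,0,-1,0,0,0,0.2,0,0,-1,0,0,0,0.2,0.5,-0.3,-1,0,0,0,0.2,1,-0.7,0,0,0,0,0.2,1,-0.6,0,0,0,0,0.2,0.7,-0.5,0,0,0,0,0.2,0.3,0,0,0,0,0,0.2,0,0,0,0,0,0,0.2]}}

```text
time: 14.3
tool_pos: [0.537, 0.1872, 0.1655]
tcp_rot: [3.141, 0.001, -0.002]
wrist_force: [-0.5, -0.6, -0.4]
width: 0.335
```

```bash
python3 loc.py blue w8 0.026
```

```text
t 14.3 tcp [0.537  0.1872 0.1655] x-yaw 0.04 tilt [-0.001   0.0006 -1.    ] w 0.335 F [-0.5223 -0.644  -0.4003]
blue [342.2625  77.6421] [  293     0    96   164 12516] circ [array([0.6127, 0.2793]), np.float64(0.0737)] rect [611.9 279.4] [ 71.2 132.5] long-yaw -79.0
blue [255.0596 280.0163] [ 225  246   61   64 2885] circ [array([0.5381, 0.0835]), np.float64(0.0399)] rect [536.8  83.3] [64.4 78.8] long-yaw -87.9
```

View pics/w8.png

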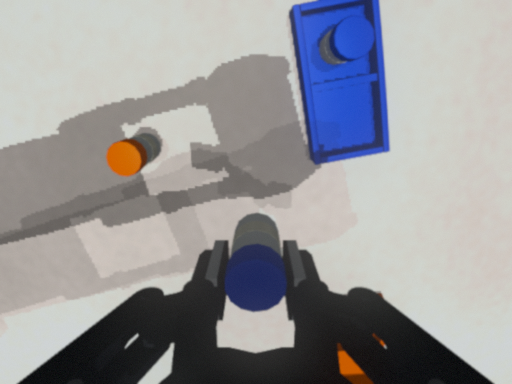

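Call:
{"name": "arm_command", "arguments": {"steps": [0.8,-0.6,0,0,0,0,0.2,1,-0.8,0,0,0,0,0.2,0.93,-0.61,0,0,0,0,0.2,0,0,0.8,0,0,0,0.2,0,0,1,0,0,0,0.2,0,0,1,0,0,0,0.2,0,0,0.6,0,0,0,0.2,0,0,0.37,0,0,0,0.2,0,0,0,0,0,0,0.2,0,0,0,0,0,0,0.2]}}

```text
time: 15.6
tool_pos: [0.6196, 0.2482, 0.0536]
tcp_rot: [-3.141, -0.001, -0.002]
wrist_force: [-0.5, -0.3, -0.6]
width: 0.336
```

```bash
python3 loc.py blue w9 0.026
```

```text
t 15.6 tcp [0.6196 0.2482 0.0536] x-yaw 0.04 tilt [ 0.0013 -0.0005 -1.    ] w 0.336 F [-0.5436 -0.3232 -0.6311]
blue [238.7038 165.5005] [  150    52   167   259 25367] circ [array([0.614 , 0.2761]), np.float64(0.0774)] rect [615.  272.6] [ 68.9 146.8] long-yaw -79.0
```

View pics/w9.png

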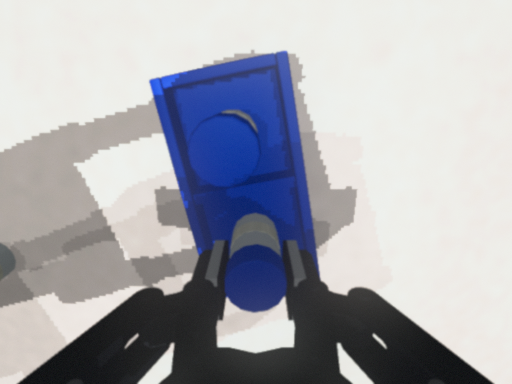

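Call:
{"name": "arm_command", "arguments": {"steps": [0,0,0.05,0,0,0,0.2,0,0,0,0,0,0,0.2,0,0,0,0,0,0,0.45,0,0,0,0,0,0,0.6,0,0,0,0,0,0,0.7,0,0,-0.3,0,0,0,0.7,0,0,-0.9,0,0,0,0.8,0,0,-1,0,0,0,1,0,0,-1,0,0,0,1,-0.5,0,-0.5,0,0,0,1]}}

```text
time: 16.9
tool_pos: [0.606, 0.2485, 0.1656]
tcp_rot: [-3.14, -0.001, -0.008]
wrist_force: [0.1, 0.7, 0.8]
width: 1.0
```

Call:
{"name": "arm_command", "arguments": {"steps": [-1,0,0,0,0,0,1,-1,0,0,0,0,0,1,-1,0,0,0,0,0,1,-1,0,0,0,0,0,1,-1,0,0,0,0,0,1,-0.8,0,0,0,0,0,1,0,0,0,0,0,0,1,0,0,0,0,0,0,1]}}

```text
time: 17.9
tool_pos: [0.431, 0.2482, 0.163]
tcp_rot: [-3.141, -0.002, -0.003]
wrist_force: [-0.6, -0.7, -0.9]
width: 1.003
```

```bash
python3 loc.py orange w10 0.058; python3 - <<'E'
from h import *
c=cam("side");cv2.imwrite("pics/s10.png",cv2.resize(c["img"][180:290,90:240,::-1],None,fx=5,fy=5))
E
```

```text
t 17.9 tcp [0.431  0.2482 0.163 ] x-yaw 0.06 tilt [ 0.0019 -0.0008 -1.    ] w 1.003 F [-0.5587 -0.6777 -0.8563]
orange [253.0724 225.7851] [238 208  32  36 898] circ [array([0.4295, 0.2226]), np.float64(0.0166)] rect [430.4 222.6] [33.  26.8] long-yaw 89.0
orange [411.6908 374.8337] [395 364  35  20 511] circ [array([0.6106, 0.0397]), np.float64(0.0251)] rect [610.5  40.4] [29.7 41.6] long-yaw -4.5
```

View pics/w10.png

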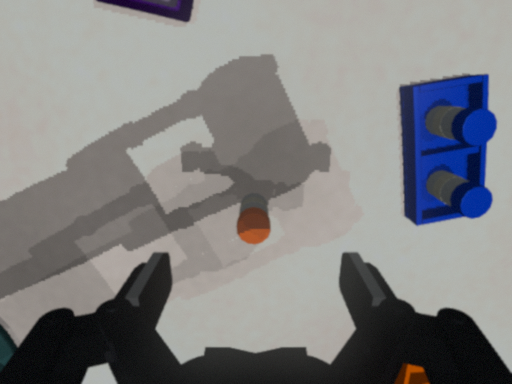

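View pics/s10.png

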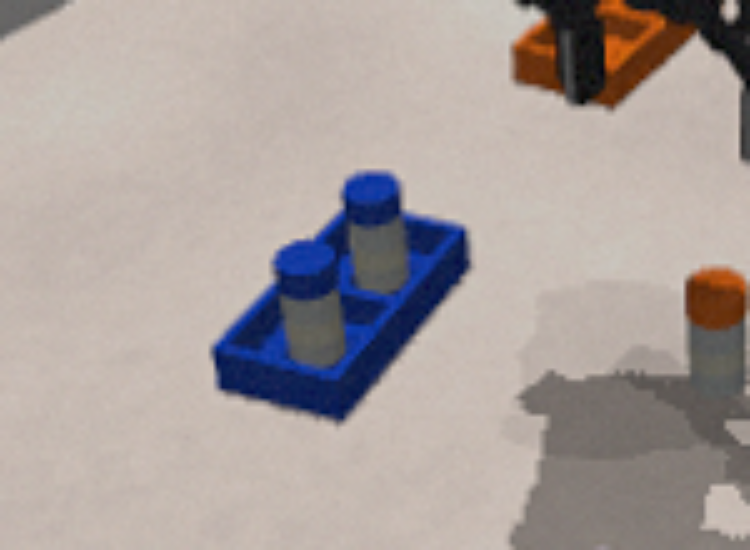

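Both blue vials stand in the rack. The orange cap is at wrist (253,226), which gives (0.430, 0.221).

Call:
{"name": "arm_command", "arguments": {"steps": [0,0.5,0,0,0,0,1,0,0.4,0.3,0,0,0,1,0,0,1,0,0,0,1,0,0,1,0,0,0,1,0,0,1,0,0,0,1,0,0,0.57,0,0,0,1,0,0,0,0,0,0,1,0,0,0,0,0,0,1]}}

```text
time: 19.0
tool_pos: [0.4309, 0.2211, 0.0469]
tcp_rot: [-3.141, -0.001, -0.002]
wrist_force: [0.7, -0.7, -0.3]
width: 1.003
```

```bash
python3 loc.py orange w11 0.058
```

```text
t 19.0 tcp [0.4309 0.2211 0.0469] x-yaw 0.04 tilt [ 0.0013 -0.0006 -1.    ] w 1.003 F [ 0.7198 -0.6756 -0.2682]
orange [251.9117 275.2151] [ 222  242   60   66 3194] circ [array([0.4298, 0.2242]), np.float64(0.0179)] rect [429.6 224.3] [27.5 35.5] long-yaw -88.2
```

View pics/w11.png

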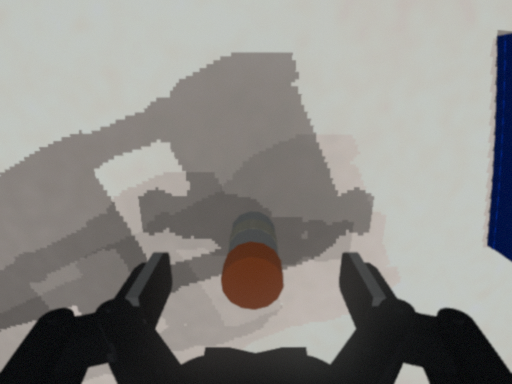

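Call:
{"name": "arm_command", "arguments": {"steps": [-0.04,0,0.03,0,0,0,0.6,0,0,0,0,0,0,0.3,0,0,0,0,0,0,0.2,0,0,0,0,0,0,0.2,0,0,0,0,0,0,0.2,0,0,-0.3,0,0,0,0.2,0,0,-0.7,0,0,0,0.2,0,0,-1,0,0,0,0.2,0,0,-1,0,0,0,0.2,0.5,0.5,-1,0,0,0,0.2]}}

```text
time: 20.3
tool_pos: [0.4431, 0.2062, 0.1662]
tcp_rot: [-3.141, -0.004, 0.001]
wrist_force: [1.4, -0.3, -0.9]
width: 0.341
```

Call:
{"name": "arm_command", "arguments": {"steps": [1,1,0,0,0,0,0.2,1,1,0,0,0,0,0.2,1,1,0,0,0,0,0.2,1,1,0,0,0,0,0.2,1,1,0,0,0,0,0.2,1,1,0,0,0,0,0.2,0.8,0.6,0,0,0,0,0.2,0.3,0,0,0,0,0,0.2,0,0,0,0,0,0,0.2]}}

```text
time: 21.42
tool_pos: [0.6569, 0.0085, 0.1649]
tcp_rot: [-3.141, -0.001, 0.001]
wrist_force: [0.5, -0.1, -0.8]
width: 0.339
```

```bash
python3 loc.py orange w12 0.026; python3 - <<'E'
from h import *
c=cam("side");cv2.imwrite("pics/s12.png",cv2.resize(c["img"][120:230,170:320,::-1],None,fx=5,fy=5))
E
```

```text
t 21.43 tcp [0.6569 0.0085 0.1649] x-yaw 0.04 tilt [-0.0008 -0.0004 -1.    ] w 0.339 F [ 0.5234 -0.1202 -0.7514]
orange [254.1774 219.1505] [ 213  144   79  166 9274] circ [array([ 0.6587, -0.0415]), np.float64(0.0927)] rect [657.5 -43.6] [ 71.1 181. ] long-yaw -87.9
```

View pics/w12.png

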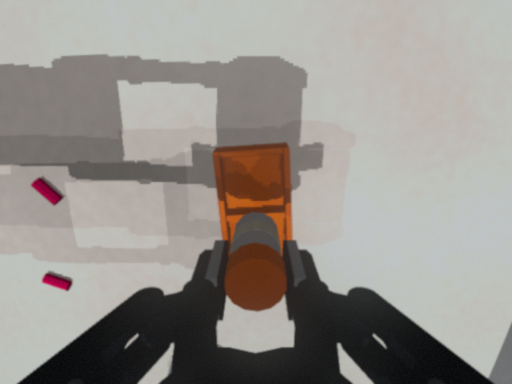

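View pics/s12.png

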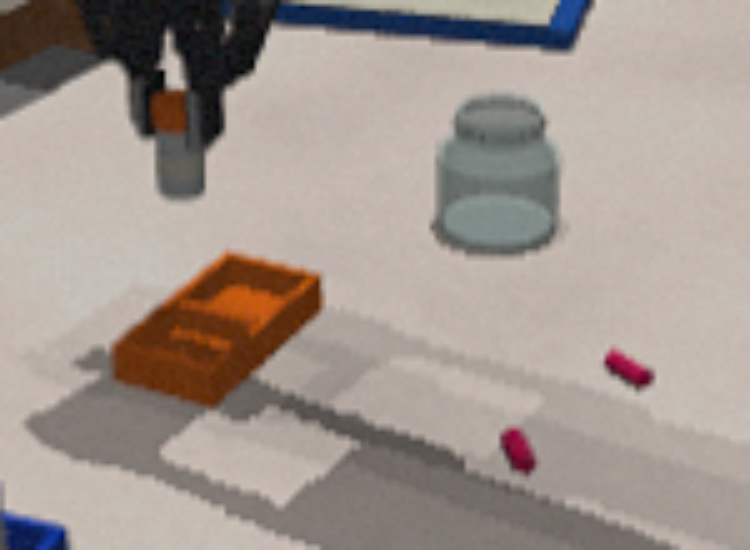

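```bash
python3 - <<'E'
from h import *
s=bot.read_state()
c=cam("wrist")
print(onz(c,[(215,149),(290,144),(252,146)],.026).round(4),onz(c,[(254,210)],.026).round(4))
E
```

```text
[[0.6202 0.0434]
 [0.6876 0.0481]
 [0.6535 0.0461]] [[ 0.6554 -0.0157]]
```

Far rim at (252,146) maps to (0.654, 0.046), so the bay centre is (0.6555, 0.011). I'll lower the vial there.

Call:
{"name": "arm_command", "arguments": {"steps": [-0.03,-0.07,0.5,0,0,0,0.2,0,0,1,0,0,0,0.2,0,0,1,0,0,0,0.2,0,0,0.8,0,0,0,0.2,0,0,0.4,0,0,0,0.2,0,0,0,0,0,0,0.2,0,0,0,0,0,0,0.2]}}

```text
time: 22.45
tool_pos: [0.6567, 0.0104, 0.0549]
tcp_rot: [3.142, 0.002, 0.002]
wrist_force: [0.2, 0.1, -0.2]
width: 0.342
```

```bash
python3 loc.py orange w13 0.026; python3 - <<'E'
from h import *
c=cam("side");cv2.imwrite("pics/s13.png",cv2.resize(c["img"][120:230,170:320,::-1],None,fx=5,fy=5))
E
```

```text
t 22.45 tcp [0.6567 0.0104 0.0549] x-yaw 0.06 tilt [ 0.0013  0.     -1.    ] w 0.342 F [ 0.2492  0.1432 -0.2262]
orange [252.4534 254.3951] [  187   174   124   179 13550] circ [array([ 0.6569, -0.0104]), np.float64(0.0669)] rect [656.8 -13.6] [ 69.1 126.4] long-yaw -86.2
```

View pics/w13.png

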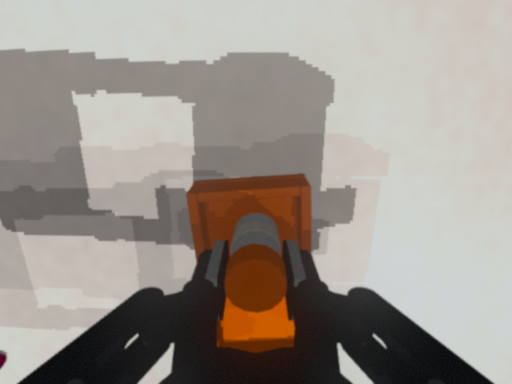

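View pics/s13.png

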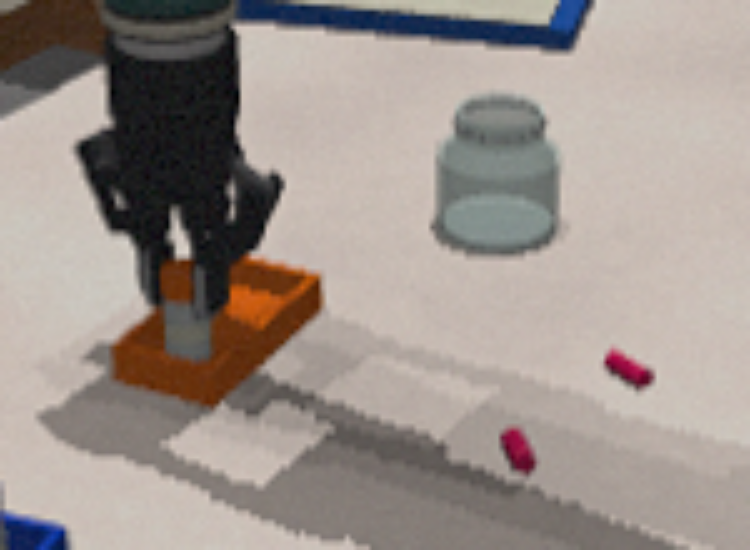

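Call:
{"name": "arm_command", "arguments": {"steps": [0,0,0.08,0,0,0,0.2,0,0,0,0,0,0,0.2,0,0,0,0,0,0,0.45,0,0,0,0,0,0,0.6,0,0,0,0,0,0,0.7,0,0,-0.3,0,0,0,0.7,0,0,-0.9,0,0,0,0.8,0,0,-1,0,0,0,1,0,0,-1,0,0,0,1,-0.5,0,-0.5,0,0,0,1]}}

```text
time: 23.8
tool_pos: [0.6432, 0.0102, 0.1663]
tcp_rot: [3.142, 0.001, 0.008]
wrist_force: [0.3, 0.3, 0.0]
width: 0.998
```

Call:
{"name": "arm_command", "arguments": {"steps": [-1,0.3,0,0,0,0,1,-1,0.3,0,0,0,0,1,-1,0,0,0,0,0,1,-1,0,0,0,0,0,1,-1,0,0,0,0,0,1,-1,0,0,0,0,0,1,-0.8,0,0,0,0,0,1,0,0,0,0,0,0,1,0,0,0,0,0,0,1]}}

```text
time: 24.92
tool_pos: [0.4384, -0.008, 0.1637]
tcp_rot: [3.141, 0.001, 0.004]
wrist_force: [0.7, 0.8, 0.2]
width: 1.003
```

```bash
python3 loc.py pink w14 0.010; python3 - <<'E'
from h import *
c=cam("side");cv2.imwrite("pics/s14.png",cv2.resize(c["img"][120:230,170:320,::-1],None,fx=5,fy=5))
E
```

```text
t 24.93 tcp [ 0.4384 -0.008   0.1637] x-yaw 0.05 tilt [ 0.0024  0.0001 -1.    ] w 1.003 F [0.7494 0.7853 0.2094]
pink [254.5869 175.4852] [242 162  26  27 305] circ [array([ 0.4397, -0.0022]), np.float64(0.0152)] rect [438.9  -2.9] [ 9.9 29.1] long-yaw -45.8
pink [241.     273.7176] [228 267  26  15 216] circ [array([ 0.4238, -0.1145]), np.float64(0.0148)] rect [ 423.9 -114.5] [11.  28.6] long-yaw -21.6
```

View pics/w14.png

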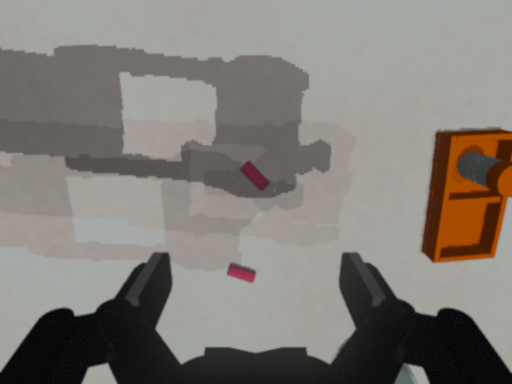

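View pics/s14.png

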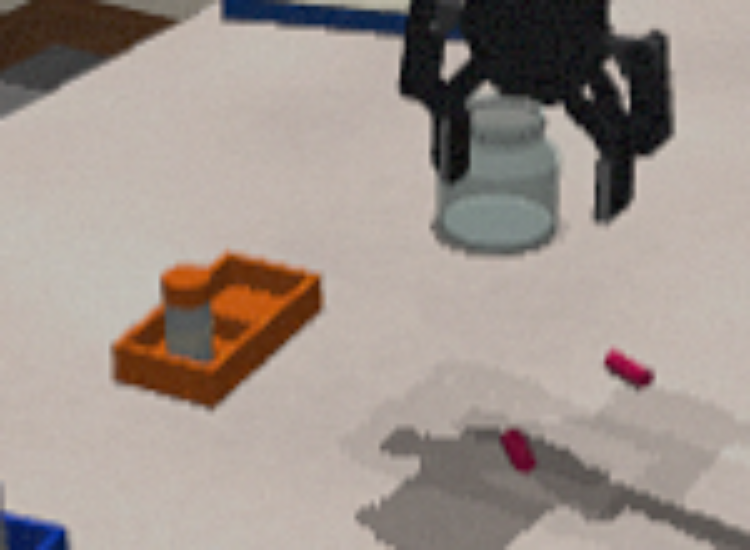

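Bar 1 is at (0.439, -0.003) with its long axis at -46° and a measured length of 29 mm. I'll turn the jaws across it, then go partway down.

Call:
{"name": "arm_command", "arguments": {"steps": [0.02,-0.17,0,0,0,-1,1,0,0,0,0,0,-1,1,0,0,0,0,0,-1,0.8,0,0,0,0,0,-1,0.6,0,0,0.5,0,0,-1,0.5,0,0,1,0,0,-1,0.5,0,0,1,0,0,-1,0.5,0,0,1,0,0,-0.37,0.5,0,0,0.8,0,0,0,0.5,0,0,0,0,0,0,0.5]}}

```text
time: 26.28
tool_pos: [0.4364, -0.0028, 0.0319]
tcp_rot: [-2.908, -1.183, 0.007]
wrist_force: [-0.0, 0.0, 0.2]
width: 0.5
```

```bash
python3 loc.py pink w15 0.010; python3 - <<'E'
from h import *
c=cam("side");cv2.imwrite("pics/s15.png",cv2.resize(c["img"][150:260,200:350,::-1],None,fx=5,fy=5))
E
```

```text
t 26.27 tcp [ 0.4364 -0.0028  0.0319] x-yaw 44.27 tilt [-0.0033 -0.0037 -1.    ] w 0.5 F [-0.0477  0.0023  0.1708]
pink [256.2002 246.9089] [247 221  20  54 999] circ [array([ 0.4381, -0.0026]), np.float64(0.0173)] rect [438.   -2.8] [10.7 34.2] long-yaw -46.2
```

View pics/w15.png

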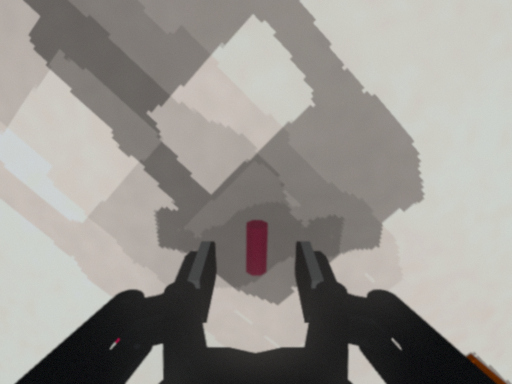

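View pics/s15.png

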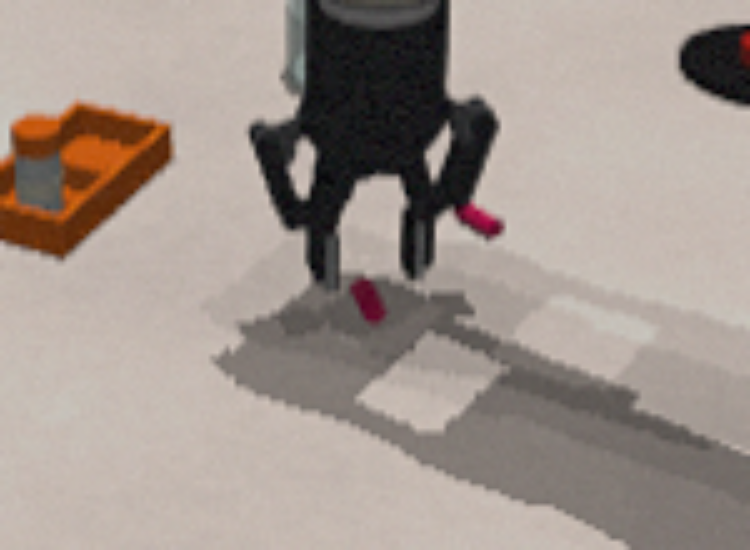

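Call:
{"name": "arm_command", "arguments": {"steps": [0.03,0.03,0.3,0,0,0,0.35,0,0,0.15,0,0,0,0.3,0,0,0,0,0,0,0.3]}}

```text
time: 26.75
tool_pos: [0.4388, -0.0029, 0.0201]
tcp_rot: [-2.91, -1.184, 0.001]
wrist_force: [-0.1, -0.1, 0.0]
width: 0.298
```

```bash
python3 loc.py pink w16 0.010; python3 - <<'E'
from h import *
c=cam("side");cv2.imwrite("pics/s16.png",cv2.resize(c["img"][180:230,240:320,::-1],None,fx=9,fy=9))
E
```

```text
t 26.75 tcp [ 0.4388 -0.0029  0.0201] x-yaw 44.27 tilt [-0.0003 -0.0003 -1.    ] w 0.298 F [-0.1452 -0.0549  0.035 ]
pink [252.8256 253.9059] [ 243  226   21   58 1158] circ [array([ 0.4377, -0.0025]), np.float64(0.0176)] rect [437.6  -2.6] [10.7 34.6] long-yaw -46.5
```

View pics/w16.png

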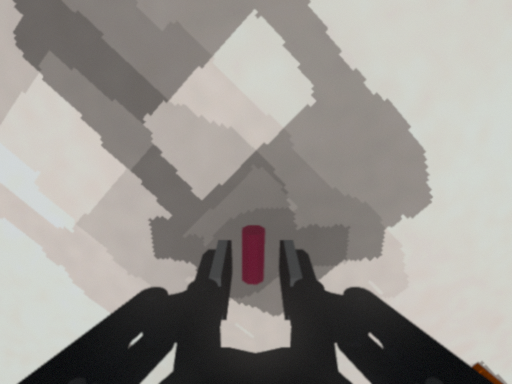

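View pics/s16.png

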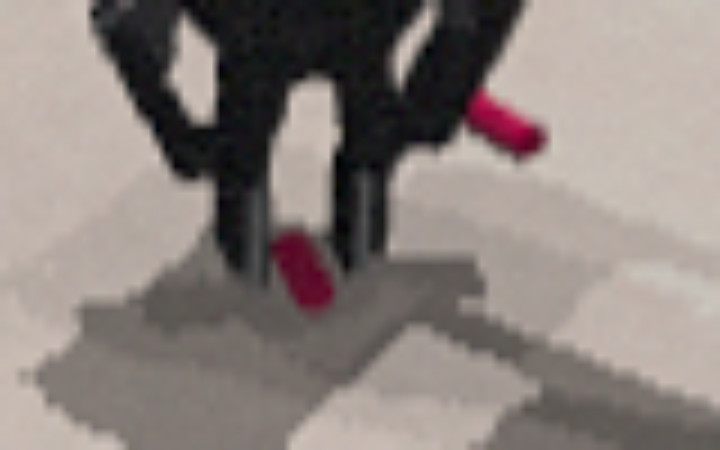

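Call:
{"name": "arm_command", "arguments": {"steps": [0,0,0.1,0,0,0,0.2,0,0,0,0,0,0,0,0,0,0,0,0,0,0,0,0,0,0,0,0,0,0,0,0,0,0,0]}}

```text
schema error: expected a multiple of 7 numbers
```

```bash
python3 loc.py pink w17 0.010; python3 - <<'E'
from h import *
# jar neck ellipse by top view
c=cam("top");cv2.imwrite("pics/t17.png",cv2.resize(c["img"][135:195,290:360,::-1],None,fx=10,fy=9,interpolation=cv2.INTER_CUBIC))
E
```

```text
t 26.85 tcp [ 0.4391 -0.0029  0.0204] x-yaw 44.27 tilt [ 0.0002  0.0002 -1.    ] w 0.295 F [ 0.3764 -0.063  -1.3335]
pink [252.6173 253.1081] [ 242  225   22   58 1147] circ [array([ 0.4372, -0.0028]), np.float64(0.0175)] rect [437.4  -2.5] [11.  34.6] long-yaw -46.6
```

View pics/t17.png

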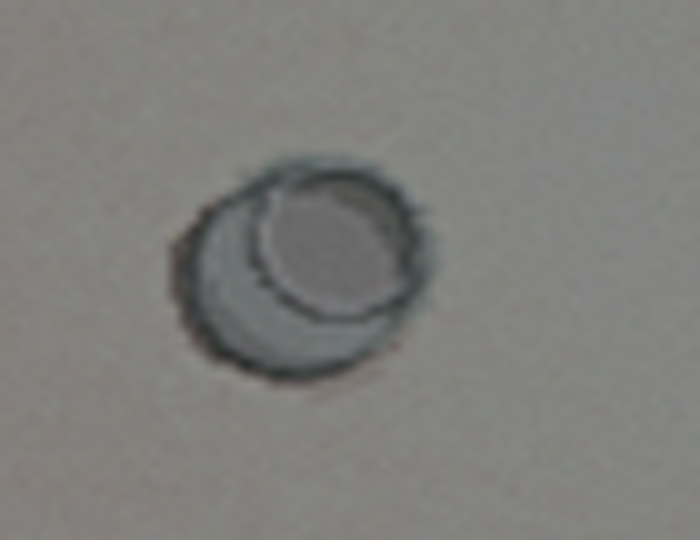

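Call:
{"name": "arm_command", "arguments": {"steps": [-0.03,0,0.1,0,0,0,0.2,0,0,0,0,0,0,0,0,0,0,0,0,0,0,0,0,0,0,0,0,0,0,0,0,0,0,0,0]}}

```text
time: 27.58
tool_pos: [0.4383, -0.0035, 0.0172]
tcp_rot: [-2.91, -1.184, 0.0]
wrist_force: [0.3, -0.2, -1.3]
width: 0.127
```

```bash
python3 loc.py pink w17 0.010; python3 - <<'E'
from h import *
c=cam("top");print(onz(c,(323.5,161.9),.088))
# body foot circle: center zoom(285,285)
print(onz(c,(290+290/10,135+283/9),.03))
E
```

```text
t 27.57 tcp [ 0.4383 -0.0035  0.0172] x-yaw 44.27 tilt [-0.0001 -0.0001 -1.    ] w 0.127 F [ 0.2663 -0.1859 -1.3089]
pink [255.0544 256.5672] [ 244  228   23   59 1213] circ [array([ 0.4377, -0.0023]), np.float64(0.0176)] rect [437.7  -2.4] [11.2 34.7] long-yaw -45.7
[[ 0.58245323 -0.25142983]]
[[ 0.57845871 -0.24733395]]
```

View pics/w17.png

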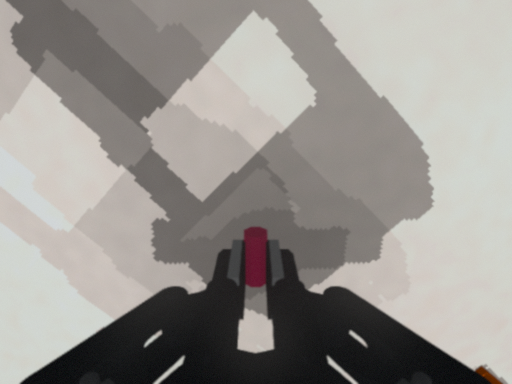

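Bar 1 is held (width 0.127, about 11 mm). The jar neck (top px 323.5,161.9) is at about (0.582, -0.251). I'll lift and go over it.

Call:
{"name": "arm_command", "arguments": {"steps": [0,0,-0.4,0,0,0,0,0,0,-0.8,0,0,0,0,0,0,-1,0,0,0,0,0,0,-1,0,0,0,0,0,0,-1,0,0,0,0,-0.1,0.5,-1,0,0,0,0,-0.25,1,-0.5,0,0,0,0,-0.25,1,0,0,0,0,0,-0.25,1,0,0,0,0,0,-0.25,1,0,0,0,0,0]}}

```text
time: 28.92
tool_pos: [0.5095, -0.1241, 0.1894]
tcp_rot: [2.909, 1.183, 0.001]
wrist_force: [0.1, 0.2, -0.5]
width: 0.124
```

Call:
{"name": "arm_command", "arguments": {"steps": [-0.25,1,0,0,0,0,0,-0.25,1,0,0,0,0,0,-0.25,1,0,0,0,0,0,-0.25,0.9,0,0,0,0,0,-0.25,0.9,0,0,0,0,0,0,0.3,0,0,0,0,0,0,0,0,0,0,0,0,0,0,0,0,0,0,0]}}

```text
time: 29.92
tool_pos: [0.5885, -0.258, 0.1883]
tcp_rot: [-2.909, -1.184, 0.001]
wrist_force: [-0.2, 0.2, -0.4]
width: 0.126
```

```bash
python3 loc.py pink w18 0.19; python3 - <<'E'
from h import *
c=cam("side");cv2.imwrite("pics/s18.png",cv2.resize(c["img"][90:200,200:350,::-1],None,fx=5,fy=5))
E
```

```text
t 29.93 tcp [ 0.5885 -0.258   0.1883] x-yaw 44.3 tilt [-0.     -0.0008 -1.    ] w 0.126 F [-0.1614  0.2241 -0.4043]
pink [255.3534 261.7258] [246 235  20  51 846] circ [array([ 0.5859, -0.2533]), np.float64(0.0145)] rect [ 585.3 -253.8] [ 9.4 28.2] long-yaw -46.3
```

View pics/w18.png

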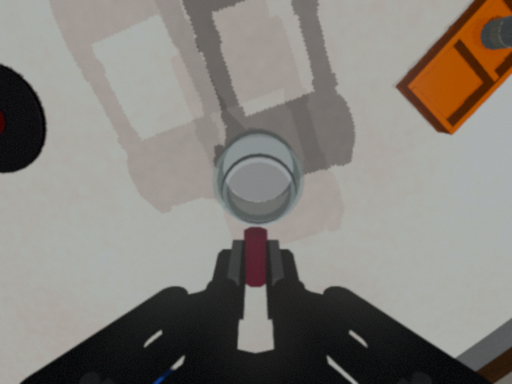

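View pics/s18.png

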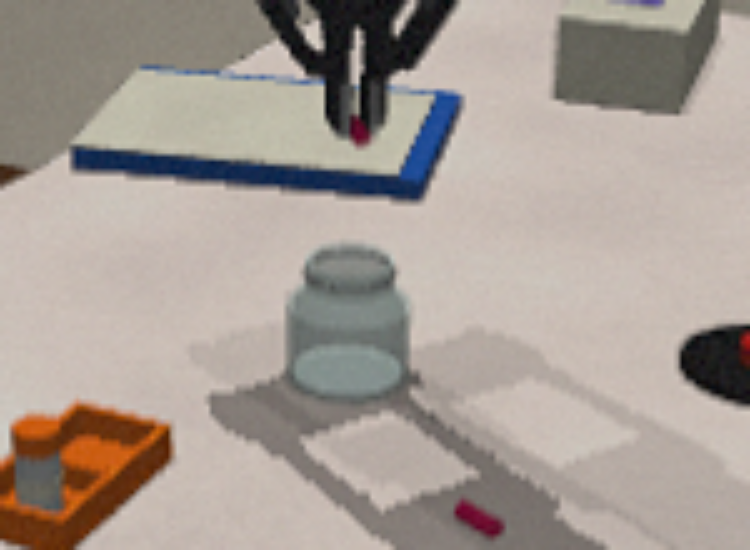

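```bash
python3 - <<'E'
import cv2
i=cv2.imread("pics/w18.png")[115:240,190:325]
cv2.imwrite("pics/w18z.png",cv2.resize(i,None,fx=5,fy=4.6,interpolation=cv2.INTER_CUBIC))
E
```

```text
(no output)
```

View pics/w18z.png

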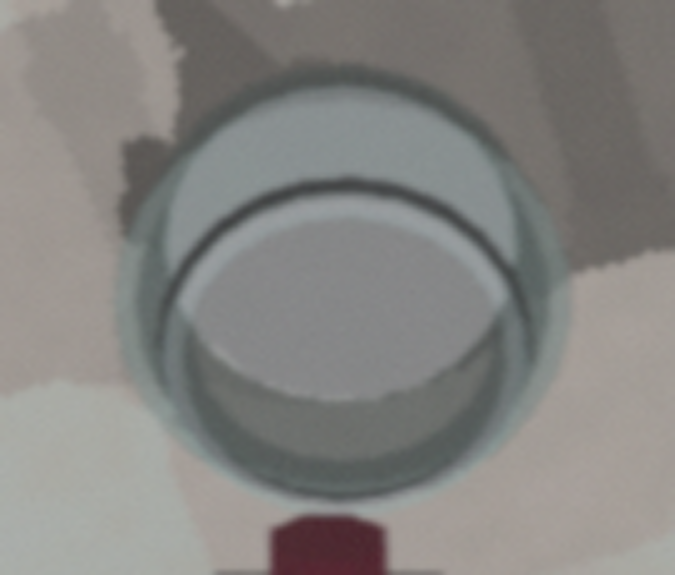

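```bash
python3 - <<'E'
from h import *
s=bot.read_state();c=cam("wrist")
P=onz(c,[(259,154.6),(259,223),(222,190),(296.4,190)],.088)
ctr,r=cv2.minEnclosingCircle(P.astype(np.float32)); print(P.round(4).tolist(),ctr,r)
m=(P[0]+P[1])/2; print(m,(P[2]+P[3])/2,np.linalg.norm(P[0]-P[1]),np.linalg.norm(P[2]-P[3]))
Rm=R.from_rotvec(s["tcp_rot"]).as_matrix(); print(s["tool_pos"],(Rm.T@np.r_[m-s["tool_pos"][:2],0])/.03)
E
```

```text
[[0.5653, -0.2293], [0.606, -0.2706], [0.5642, -0.2707], [0.6071, -0.2288]] (0.585652768611908, -0.2497311681509018) 0.030100304633378983
[ 0.58560616 -0.24992551] [ 0.58565277 -0.24973117] 0.05800000011966474 0.060000642730374885
[ 0.58851524 -0.25801403  0.1883307 ] [ 1.18956373e-01 -2.60664161e-01  1.31523191e-04]
```

Neck measures 58–60 mm across, centred at (0.5856, -0.2499). I'll move over it and lower to just above the rim.

Call:
{"name": "arm_command", "arguments": {"steps": [0.12,-0.26,0.2,0,0,0,0,0,0,0.8,0,0,0,0,0,0,0.9,0,0,0,0,0,0,0.6,0,0,0,0,0,0,0.3,0,0,0,0,0,0,0,0,0,0,0,0,0,0,0,0,0,0]}}

```text
time: 30.95
tool_pos: [0.5868, -0.2512, 0.1053]
tcp_rot: [2.909, 1.183, 0.002]
wrist_force: [0.2, 1.2, -0.3]
width: 0.121
```

```bash
python3 loc.py pink w19 0.095; python3 - <<'E'
from h import *
c=cam("side");cv2.imwrite("pics/s19.png",cv2.resize(c["img"][110:180,220:320,::-1],None,fx=7.5,fy=7.5))
E
```

```text
t 30.95 tcp [ 0.5868 -0.2512  0.1053] x-yaw 44.27 tilt [ 0.0006  0.0016 -1.    ] w 0.121 F [ 0.1945  1.2107 -0.3499]
pink [255.401  259.0635] [ 245  230   21   57 1040] circ [array([ 0.5886, -0.2512]), np.float64(0.0176)] rect [ 588.  -251.8] [10.5 34.3] long-yaw -45.0
```

View pics/w19.png

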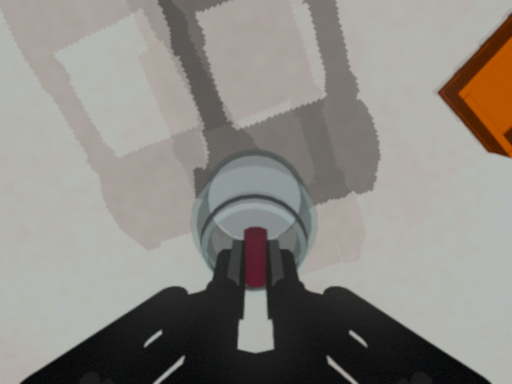

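View pics/s19.png

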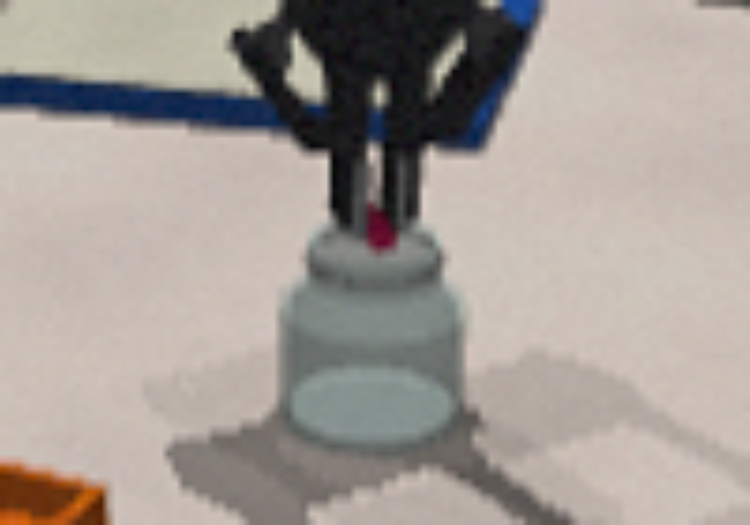

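Bar is level and centred over the neck. Releasing it.

Call:
{"name": "arm_command", "arguments": {"steps": [0,-0.06,0,0,0,0,0,0,0,0,0,0,0,0,0,0,0,0,0,0,0.35,0,0,0,0,0,0,0.4,0,0,0,0,0,0,0.4,0,0,-0.5,0,0,0,0.4,0,0,-1,0,0,0,0.4,0,0,-1,0,0,0,0.4,0,0,0,0,0,0,0.4]}}

```text
time: 32.17
tool_pos: [0.5874, -0.2508, 0.1841]
tcp_rot: [2.905, 1.181, 0.009]
wrist_force: [0.8, 0.4, -0.5]
width: 0.398
```

```bash
python3 loc.py pink w20 0.011; python3 - <<'E'
from h import *
c=cam("side");cv2.imwrite("pics/s20.png",cv2.resize(c["img"][110:210,200:340,::-1],None,fx=5.5,fy=5.5))
E
```

```text
t 32.17 tcp [ 0.5874 -0.2508  0.1841] x-yaw 44.27 tilt [ 0.0028  0.0075 -1.    ] w 0.398 F [ 0.7654  0.4263 -0.4653]
```

View pics/w20.png

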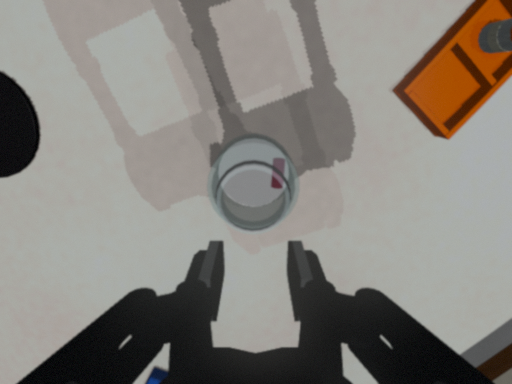

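View pics/s20.png

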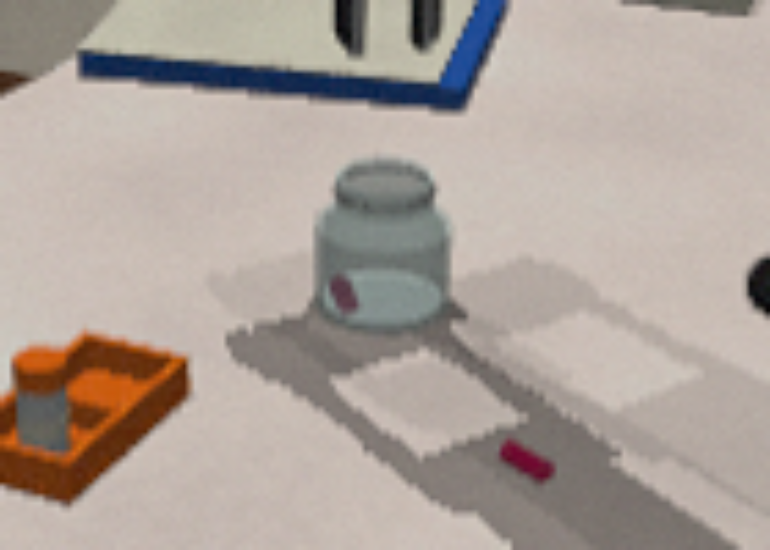

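Bar 1 lies in the jar (side view around 343,294 in the crop). Next is bar 2.

Call:
{"name": "arm_command", "arguments": {"steps": [-0.1,-0.7,0,0,0,0,0.5,-0.1,-1,0,0,0,0,0.5,-0.1,-1,0,0,0,0,0.5,-0.1,-1,0,0,0,0,0.5,-0.1,-1,0,0,0,0,0.5,-0.1,-1,0,0,0,0,0.5,-0.1,-1,0,0,0,0,0.5,0,-0.3,0,0,0,0,0.5,0,0,0,0,0,-1,0.5,0,0,0,0,0,-1,0.5]}}

```text
time: 33.52
tool_pos: [0.4233, -0.114, 0.1788]
tcp_rot: [-2.768, -1.486, 0.001]
wrist_force: [0.3, -0.0, -0.2]
width: 0.497
```

Call:
{"name": "arm_command", "arguments": {"steps": [0,0,0,0,0,-1,0.5,0,0,0.4,0,0,-1,0.5,0,0,0.8,0,0,0,0.5,0,0,0.8,0,0,0,0.5,0,0,0,0,0,0,0.5,0,0,0,0,0,0,0.5]}}

```text
time: 34.28
tool_pos: [0.4237, -0.1141, 0.1197]
tcp_rot: [2.6, 1.763, 0.0]
wrist_force: [0.1, 0.3, 0.2]
width: 0.502
```

```bash
python3 loc.py pink w21 0.010
```

```text
t 34.27 tcp [ 0.4237 -0.1141  0.1197] x-yaw 68.26 tilt [-0.      0.0003 -1.    ] w 0.502 F [0.1128 0.3062 0.2193]
pink [252.2385 194.259 ] [246 177  13  36 390] circ [array([ 0.4228, -0.1159]), np.float64(0.0158)] rect [ 422.6 -116.1] [10.  31.2] long-yaw -21.5
```

View pics/w21.png

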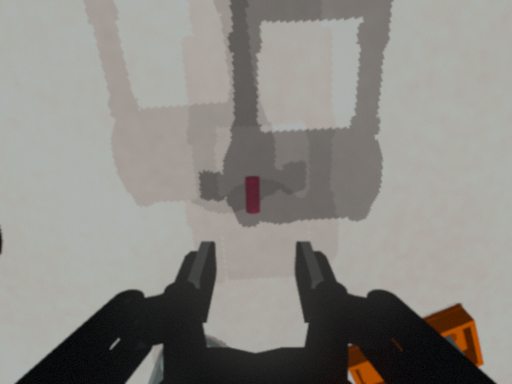

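Call:
{"name": "arm_command", "arguments": {"steps": [-0.07,0,0.4,0,0,0,0.4,0,0,1,0,0,0,0.35,0,0,1,0,0,0,0.3,0,0,0.6,0,0,0,0.3,0,0,0.32,0,0,0,0.3,0,0,0,0,0,0,0.3,0,0,0,0,0,0,0.3]}}

```text
time: 35.2
tool_pos: [0.4232, -0.1161, 0.0204]
tcp_rot: [2.599, 1.762, 0.002]
wrist_force: [-0.8, 0.2, -0.2]
width: 0.299
```

```bash
python3 loc.py pink w22 0.010
```

```text
t 35.2 tcp [ 0.4232 -0.1161  0.0204] x-yaw 68.27 tilt [ 0.0001  0.0016 -1.    ] w 0.299 F [-0.8252  0.1932 -0.2437]
pink [254.1918 252.6574] [ 244  225   21   58 1147] circ [array([ 0.4218, -0.1159]), np.float64(0.0176)] rect [ 421.9 -115.9] [10.6 34.6] long-yaw -21.1
```

View pics/w22.png

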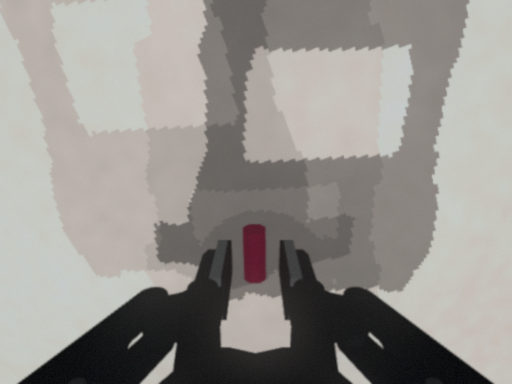

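Call:
{"name": "arm_command", "arguments": {"steps": [0,0,0.1,0,0,0,0.2,0,0,0,0,0,0,0,0,0,0,0,0,0,0,0,0,0,0,0,0,0,0,0,0,0,0,0,0,0,0,-0.4,0,0,0,0,0,0,-0.8,0,0,0,0,0,0,-1,0,0,0,0,0,0,-1,0,0,0,0,0,0,-1,0,0,0,0]}}

```text
time: 36.5
tool_pos: [0.4217, -0.1156, 0.1438]
tcp_rot: [-2.6, -1.762, 0.001]
wrist_force: [-0.0, -0.6, -0.2]
width: 0.117
```

Call:
{"name": "arm_command", "arguments": {"steps": [-0.2,0.5,-0.8,0,0,0,0,-0.3,0.9,-0.5,0,0,0,0,-0.3,1,0,0,0,0,0,-0.3,1,0,0,0,0,0,-0.3,1,0,0,0,0,0,-0.3,1,0,0,0,0,0,-0.3,0.8,0,0,0,0,0,-0.14,0.49,0,0,0,0,0,0,0,0,0,0,0,0,0,0,0,0,0,0,0]}}

```text
time: 37.75
tool_pos: [0.5842, -0.2491, 0.1815]
tcp_rot: [-2.599, -1.762, 0.001]
wrist_force: [0.3, 0.7, -1.0]
width: 0.125
```

```bash
python3 loc.py pink w23 0.17; python3 - <<'E'
import cv2
i=cv2.imread("pics/w23.png")[115:240,190:325]
cv2.imwrite("pics/w23z.png",cv2.resize(i,None,fx=5,fy=4.6,interpolation=cv2.INTER_CUBIC))
E
```

```text
t 37.75 tcp [ 0.5842 -0.2491  0.1815] x-yaw 68.28 tilt [ 0.0003 -0.0014 -1.    ] w 0.125 F [ 0.2868  0.6753 -1.0021]
pink [272.5769 193.4231] [267 187  12  14  78] circ [array([ 0.5549, -0.2275]), np.float64(0.0036)] rect [ 554.6 -227.8] [3.9 6.8] long-yaw -53.0
pink [255.2184 259.9357] [245 232  21  55 948] circ [array([ 0.5874, -0.2481]), np.float64(0.017)] rect [ 586.8 -249.7] [10.6 33.4] long-yaw -21.0
```

View pics/w23z.png

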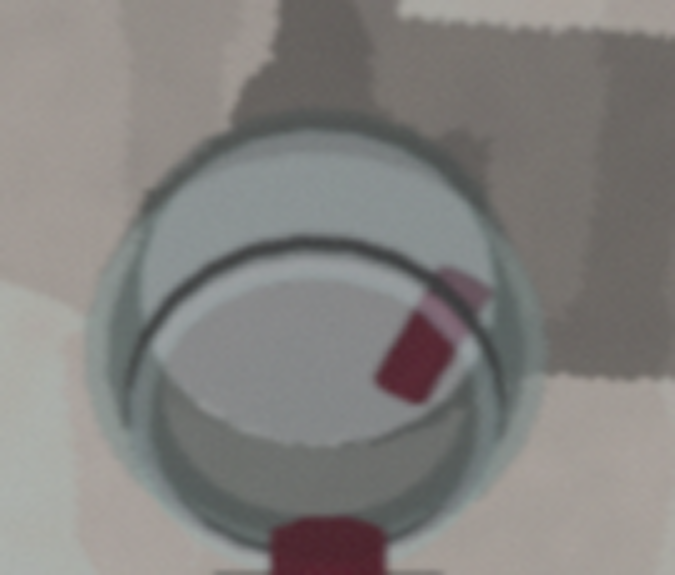

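Call:
{"name": "arm_command", "arguments": {"steps": [-0.02,0.05,0.2,0,0,0,0,0,0,0.8,0,0,0,0,0,0,0.8,0,0,0,0,0,0,0.5,0,0,0,0,0,0,0.25,0,0,0,0,0,0,0,0,0,0,0,0,0,0,0,0,0,0]}}

```text
time: 38.67
tool_pos: [0.587, -0.2512, 0.1062]
tcp_rot: [2.599, 1.762, 0.001]
wrist_force: [-0.4, 0.0, -0.3]
width: 0.125
```

```bash
python3 loc.py pink w24 0.095; python3 - <<'E'
from h import *
c=cam("side");cv2.imwrite("pics/s24.png",cv2.resize(c["img"][110:180,220:320,::-1],None,fx=7.5,fy=7.5))
E
```

```text
t 38.67 tcp [ 0.587  -0.2512  0.1062] x-yaw 68.27 tilt [-0.0001  0.0017 -1.    ] w 0.125 F [-0.4418  0.041  -0.2808]
pink [277.2885 222.0064] [270 214  16  16 156] circ [array([ 0.5726, -0.2328]), np.float64(0.0045)] rect [ 572.9 -233.1] [6.5 7.3] long-yaw -49.9
pink [255.4135 257.5767] [ 245  229   22   58 1115] circ [array([ 0.5888, -0.251 ]), np.float64(0.0178)] rect [ 588.7 -251.3] [11.  35.2] long-yaw -21.7
```

View pics/w24.png

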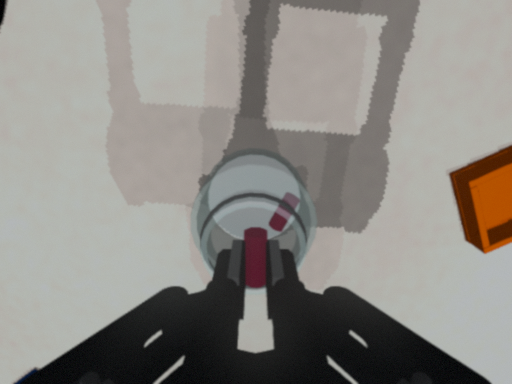

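View pics/s24.png

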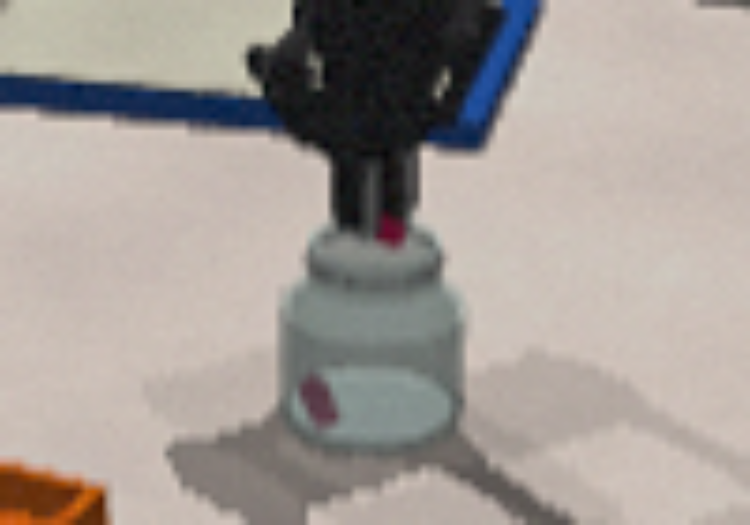

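Same picture as for bar 1: level and over the neck. Releasing it and rising well clear.

Call:
{"name": "arm_command", "arguments": {"steps": [0,-0.06,0,0,0,0,0,0,0,0,0,0,0,0,0,0,0,0,0,0,0.35,0,0,0,0,0,0,0.4,0,0,0,0,0,0,0.4,0,0,-0.5,0,0,0,0.4,0,0,-1,0,0,0,0.4,0,0,-1,0,0,0,0.4,0,0,-0.8,0,0,0,0.4,0,0,0,0,0,0,0.4]}}

```text
time: 40.02
tool_pos: [0.5865, -0.2511, 0.2082]
tcp_rot: [2.596, 1.76, 0.005]
wrist_force: [0.3, -0.2, 0.3]
width: 0.398
```

```bash
python3 loc.py pink w25 0.011; python3 - <<'E'
from h import *
c=cam("side");cv2.imwrite("pics/s25.png",cv2.resize(c["img"][110:290,110:350,::-1],None,fx=3.3,fy=3.3))
c=cam("top");cv2.imwrite("pics/t25.png",c["img"][:,:,::-1])
E
```

```text
t 40.02 tcp [ 0.5865 -0.2511  0.2082] x-yaw 68.27 tilt [-0.0004  0.0068 -1.    ] w 0.398 F [ 0.2647 -0.1909  0.3079]
pink [262.9714 171.2952] [259 164   9  15 105] circ [array([ 0.5927, -0.2444]), np.float64(0.0087)] rect [ 593.2 -243.8] [ 8.5 16.3] long-yaw -26.5
pink [273.6818 179.7727] [269 174   9  14  44] circ [array([ 0.6077, -0.2369]), np.float64(0.008)] rect [ 607.5 -237. ] [ 6.9 15.1] long-yaw -49.7
```

View pics/w25.png

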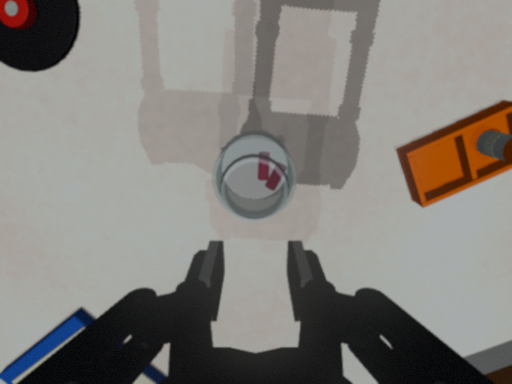

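View pics/s25.png

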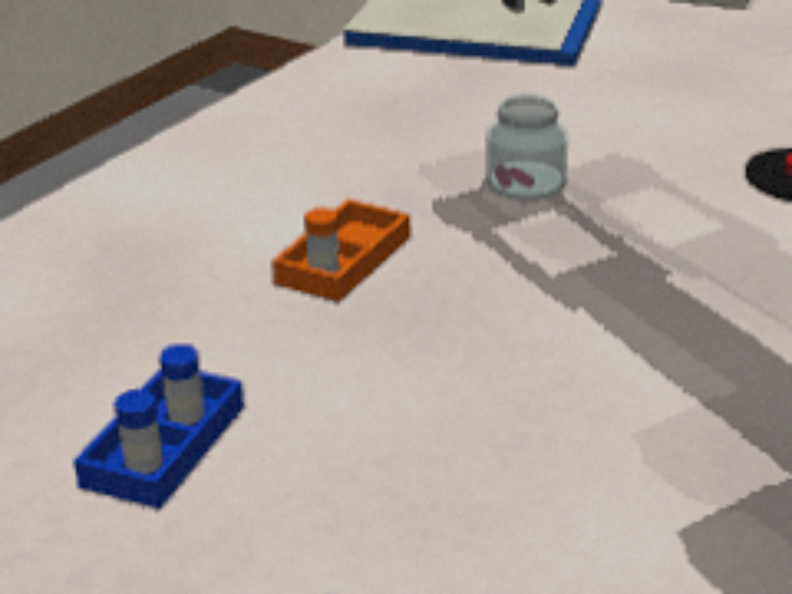

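View pics/t25.png

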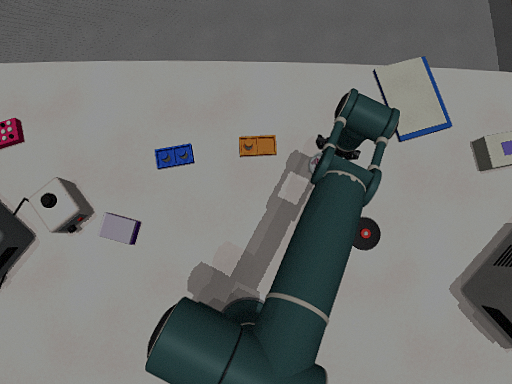

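Everything is in place, with both bars in the jar and the bystanders unmoved. Handing in.

```bash
python3 -c "
from workcell import bot
print(bot.finish_job())"
```

```text
the job is handed in; nothing more can be done
None
```

The bench is cleared and the job was handed in at about 40 s, well under the 122 s limit. I stood both blue-capped vials in the blue rack, one in each bay. The orange-capped vial then went into the left (+y) bay of the orange rack, and both pink bars went one after the other through the neck into the jar.

- **Vials:** the last side picture showed all three upright in their bays. They were carried without tilting, with tool tilt readings staying within about half a degree.
- **Bars:** the last wrist and side pictures showed both lying inside the jar.
- **Bystanders:** the tip box (120,228) and the rotor (365,234) appear in the same places in the top view as at the start. I compared these by eye and did not measure them.
- **Force and contact:** the wrist force stayed at about 5 N or less in every reading I took. The gripper ended open, about 0.1 m above the jar, touching nothing.
- **Refused call:** one move was refused because I gave it the wrong number of values. Nothing moved, and I sent it again correctly.

No final check failed. The top view and the wrist camera differed by 2–3 mm on the rack and jar positions, well inside the clearances.

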